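# Shut the marked valve in the air-line valve box

## Task

The compressed-air line has to be shut off: push the sliding cover of the valve box on the bench all the way back, away from the robot, by its rib, then push the handle of the marked valve (the one whose handle ends in a round disc) a quarter turn clockwise, until it is fully shut across its pipe. Only push with the fingertips: do not lift the cover. Leave the other valve's handle, which has a plain square end, as it is, and do not disturb the things lying round the box.

Things in the scene. Friction and masses are not known exactly. Their poses are not given: they have to be found in the camera images.
- valve_box: Grey open-topped metal box, fixed, 266 (x) x 276 (y) x 88 mm high. Origin: centre of underside; x points to its back (away from the robot), y left, z up. Front half: open valve well (inside x -127 to 0, y -123 to 123 mm, floor at 4 mm), hidden by the cover at the start; back half: closed deck, top at 74 mm. Walls, 88 mm high, guide the cover and are its end stops.
- cover: Loose aluminium plate, 122 (x) x 260 (y) x 4 mm, 0.4 to 0.65 kg, lying on ledges between the box's side walls, 2 mm play each side, top 80 mm above the bench. Origin: centre of its underside; axes parallel to the box's. It slides along x with some 2 to 5 N of friction and stays where it is left.
- cover_rib (a point): Centre of the push rib, 90 mm above the bench. The rib stands across the middle of the cover: 100 mm long (y), 10 mm thick (x), 20 mm tall, from 80 to 100 mm above the bench. In the box's frame this point is at x = -66 mm with the cover at the front stop and +66 mm at the back stop; it starts at -65 to -55 mm.
- marked_pivot (a point): Point on the vertical pivot axis of the marked valve, at mid-height of its handle, 63 mm above the bench. In the box's frame x = -30 mm and y = -65 mm (right) or +43 mm (left): the two valves may stand either way round. Axes parallel to the box's. A hub of 28 mm diameter surrounds it.
- marked_tip (a point): Centre of the round disc, 26 mm across, at the end of the marked valve's handle, 58 mm from the pivot axis, 63 mm above the bench. The handle is a steel bar 12 mm wide; bar and disc are 14 mm tall, from 56 to 70 mm above the bench. Beneath it lie only the pipe (its union nut's top 42 mm above the bench) and the valve body (46 mm).
- marked_handle (a joint): Angle of the marked valve's handle, rad: 0 = open (handle along the pipe, pointing to the front, -x of the box); it grows clockwise seen from above; 1.571 = shut, at its stop (handle across the pipe, pointing to the left, +y of the box). It starts between 0 and 0.2, turns with about 0.12 N m of friction and stays where it is left.
- plain_pivot (a point): The same point for the other valve, which is to be left alone; it stands in the other of the two places, 108 mm from the marked one.
- plain_tip (a point): Point on the other valve's handle, 58 mm from its pivot axis. This handle is a plain straight bar with a square end and no disc, 12 mm wide, 14 mm tall, reaching 71 mm from its axis; it also starts open, pointing to the front, at 0 to 0.2 rad.
- rod_jig: Fixed jig with a thick black rod, 28 mm square, standing upright in it to a height of 0.86 m, at the right of the bench. Origin: on the bench at the jig's middle (the rod within 4 mm of it). It has no part in the work: keep the arm clear of it.
- tape_measure: Tape measure, 64x69x32 mm, loose, to the right of the box; origin under its centre. Leave alone.
- steel_cup_1: Small turned steel cup, 38 mm across, 26 mm tall, loose, to the right of the box; origin under its centre. Leave alone.
- bolt_m12_1: Steel bolt, 58 mm long, 20 mm high, loose, to the right of the box; origin under its centre. Leave alone.
- spanner_13: Spanner, 172 mm long, 9 mm high, loose, behind the box; origin under its centre. Leave alone.
- marker_1: Marker pen, 137 mm long, 17 mm thick, loose, at the back left of the box; origin under its centre. Leave alone.

How it is judged:
On the way, in this order (a step that is already met when the one before it is completed fails the run):
1. the cover is slid back and the well is uncovered (x of cover_rib in the frame of valve_box above 0.045 m), for 0.2 s.
2. the marked valve's handle is pushed shut (value of joint marked_handle above 1.45 rad), for 0.2 s.
At the end, for the whole second after the job is handed in: The cover lies flat in its guides at least 111 mm back from the front stop (of 132 mm; rib centre more than 45 mm behind the box's middle), the marked handle is within 0.12 rad of its shut stop, the plain handle is where it was (10 mm at 58 mm radius), everything at rest (x of cover_rib in the frame of valve_box above 0.045 m and value of joint marked_handle above 1.45 rad and height (world z) of cover_rib between 0.084 and 0.096 m and angle between cover_rib's own z axis and vertical below 0.06 rad and distance of plain_tip from where it was at the start of the episode below 0.01 m and linear speed of cover below 0.01 m/s and velocity of joint marked_handle below 0.05 rad/s); the robot touches nothing.
It fails at once if the cover is lifted or tipped out of its guides (height (world z) of cover_rib above 0.1 m or angle between cover_rib's own z axis and vertical above 0.12 rad).
It fails at once if the other valve's handle is moved (distance of plain_tip from where it was at the start of the episode above 0.012 m).
It fails at once if a thing lying round the box is disturbed (distance of any of tape_measure, steel_cup_1, bolt_m12_1, spanner_13, marker_1 from where it was at the start of the episode above 0.03 m).
It also fails if it takes over 54 s, if anything falls off the work surface, if the arm or the gripper's body presses on something with over 40 N, if the wrist force passes 120 N, or if a joint passes its speed limit or range.

## Robot

A 7-joint arm with a two-finger parallel gripper is mounted at the origin on the work surface; the furniture and walls round the work are solid. World frame = base frame: x ahead of the robot, y to its left, z up, the work surface at z = 0. Lengths are in m, angles in rad, forces in N, time in s.
With the tool pointing down it reaches from about 0.35 to 0.9 m from the base axis. Payload 8.1 kg.
Tool frame: the origin (TCP) lies midway between the tips of the shut fingers; the grasp point (between the pads) lies 19 mm behind it (arm.pinch_z is the distance from the TCP to the grasp point, in m); z points along the fingers, y is the direction in which the jaws open and shut (so a half turn about z gives the same grasp; the last joint's range is limited). The gripper opens to 92 mm and grips with 3 to 60 N. Pads are 19 mm wide; open, the fingers measure 130 mm over their backs; the gripper's body (75 mm by 190 mm) begins 47 mm behind the grasp point.
Start: joints at [1.077, 0.434, 0.025, 1.573, -0.012, 1.134, -0.075], TCP at [0.238, -0.578, 0.227] pointing down, gripper open.
Joint ranges: [-2.62, 2.62], [-0.44, 2.09], [-1.27, 1.32], [0.08, 2.57], [-1.32, 4.46], [0.12, 2], [-2.74, 2.74]. Speed limits (rad/s): [2.22, 2.22, 3.01, 3.01, 3.14, 3.14, 3.14].

## Interface

Orientations are given as a rotation vector (axis times angle).
In Python, from cell import arm, eyes gives the robot as it stands.
- The arm moves only by the tool apply_moves, never from a script. Its argument "targets" is one flat list of numbers, 5 for each row, row after row: the closure, from 0 (fully open) to 1 (shut), then the shift along the tool's x, y, z each as a share of 40 cm, from -1 to 1, then the turn about the tool's z as a share of pi/2 rad, from -1 to 1. A call has 1 to 20 rows; each row shifts and turns the commanded pose from where the row before left it, along the tool's axes as they then stand; what a row does not reach is not made up. A row lasts 1/8 s, in which the tool goes at most 62.5 mm and 10.7 degrees, less where a joint would pass 70% of its speed; a pose out of reach is approached as far as the arm can. A call with a number of a shift or a turn outside -1 to 1 is refused whole. A call with a gripper value outside its range is refused whole. The fingers move at their own pace and stop on an object; "grip_force" is the grip in N (left out, the last holds). Time passes only in rows, so rows that do not move let the fingers close. It gives the time, the measured TCP pose, the force and the opening at its end, in the units of the state.
- arm.observe(): the state, without advancing time (a new reading comes with each control period).
- eyes.get_image(name): name is "side" or "top"; returns the picture (384x512x3 uint8, red, green, blue); there is no depth.
- eyes.camera_params(name): a dict with "camera_matrix" (3x3 intrinsics, pixels), "xyz" and "attitude" of the camera in the world. Camera axes: x right, y down, z forward; pixel columns grow to the right and rows downward; lengths in m; the calibration is good to about 2 mm. A picture is of the moment at which its call begins. camera_params takes no time and is no camera call.
- arm.sign_off(): hands the job in, once; it reports no verdict.
The state is a dict: "clock": time; "joints": joint angles; "dq": joint speeds; "joint_efforts": joint torques, N m; "position": TCP position; "ee_rot": TCP orientation; "force": force on the tool from outside, world axes, zero at the start; "ft_torque": the same for the moment, N m; "width": opening from 0.0 (shut) to 1.0 (fully open).
Only numpy, scipy, OpenCV 4.12 (cv2) and the standard library are available. Lean on these libraries where they do the work, as an engineer would, in place of code of your own. Each camera call takes 0.05 s, during which the arm holds its last target.

## Working session

There is one attempt and no reset: what is moved stays moved. The work goes in short steps, Python scripts to look and compute and a tool call to move; the robot and the scene stay as the last step left them, time stands still between calls to the robot, and variables do not carry over. Pictures are saved under pics/ and viewed, and the job is handed in when it is done.

Besides the shell and the picture viewer there is one more tool, called after ">>>" as name(argument=value, ...) on one line, values as JSON. apply_moves: Moves the arm, as the interface text tells. Its arguments: {"type":"object","properties":{"targets":{"type":"array"},"grip_force":{"type":"number"}},"required":["targets"]}

```bash
ls; mkdir -p pics; python3 - <<'E'
from cell import arm, eyes
import cv2
print(arm.observe())
for n in ("side","top"):
    print(n,eyes.camera_params(n))
    cv2.imwrite(f"pics/{n}0.png",eyes.get_image(n)[:,:,::-1])
E
```

```text
pics
{'clock': 0.0, 'joints': array([ 1.07740034,  0.43522222,  0.02497936,  1.57413285, -0.01162657,
        1.13399983, -0.07511946]), 'dq': array([ 0.00137242, -0.00013452,  0.00204336,  0.00056602,  0.00016023,
       -0.00297332,  0.00074213]), 'joint_efforts': array([-3.10181713e-04, -6.67841792e+01,  9.84654464e-01, -3.14451635e+01,
       -6.05817069e-02,  4.27524000e-02,  9.65462914e-05]), 'position': array([ 0.23782453, -0.57740609,  0.22593169]), 'ee_rot': array([-3.08031453e+00, -6.09495425e-01,  6.83935145e-04]), 'force': array([ 0.005167  ,  1.30695396, -0.13184955]), 'ft_torque': array([ 0.04353678, -0.07723643,  0.04003898]), 'width': 1.0017345414671408}
side {'camera_matrix': array([[477.57234625,   0.        , 263.79071878],
       [  0.        , 477.57234625, 198.19262979],
       [  0.        ,   0.        ,   1.        ]]), 'xyz': array([ 0.13538727, -1.35794938,  0.72157677]), 'attitude': array([-1.99719037,  0.29051876, -0.19989149])}
top {'camera_matrix': array([[439.13115663,   0.        , 254.69052777],
       [  0.        , 439.13115663, 187.85577995],
       [  0.        ,   0.        ,   1.        ]]), 'xyz': array([ 0.31511941, -0.07016071,  1.21111161]), 'attitude': array([-2.12115434,  2.12109319, -0.20590331])}
```

View pics/side0.png

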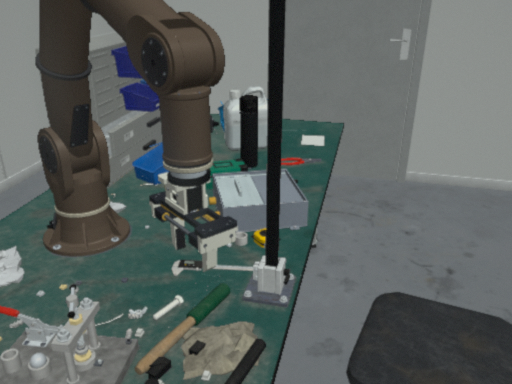

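View pics/top0.png

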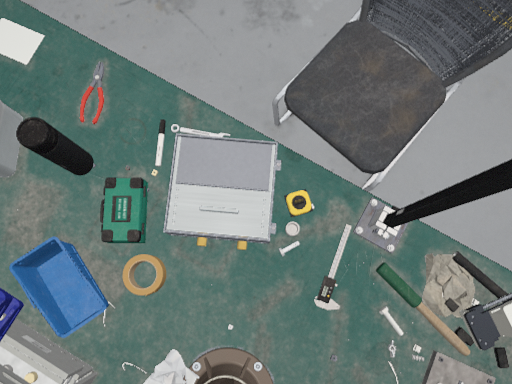

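```bash
cat > h.py <<'E'
import numpy as np, cv2
from scipy.spatial.transform import Rotation as R
from cell import arm, eyes
P={n:eyes.camera_params(n) for n in ("side","top")}
def ray(n,u,v,z):
    p=P[n]; d=R.from_rotvec(p["attitude"]).apply(np.linalg.inv(p["camera_matrix"])@[u,v,1.])
    return p["xyz"]+d*(z-p["xyz"][2])/d[2]
def proj(n,X):
    p=P[n]; c=R.from_rotvec(p["attitude"]).inv().apply(np.atleast_2d(X)-p["xyz"]); q=c@p["camera_matrix"].T
    return q[:,:2]/q[:,2:]
E
python3 - <<'E'
from h import *
im=cv2.imread("pics/top0.png")
c=im[115:260,145:330]
cv2.imwrite("pics/topz.png",cv2.resize(c,None,fx=4,fy=4,interpolation=cv2.INTER_CUBIC))
print("rod",ray("top",381,223,0.0),ray("side",268,288,0))
print(ray("top",176,135,.088),ray("top",277,143,.088),ray("top",163,239,.088),ray("top",271,243,.088))
E
```

```text
rod [ 0.45173705 -0.42141822  0.        ] [ 0.44371182 -0.41195327  0.        ]
[0.67724504 0.13816211 0.088     ] [ 0.65514892 -0.13104225  0.088     ] [0.40090075 0.16183887 0.088     ] [ 0.39076593 -0.11318726  0.088     ]
```

View pics/topz.png

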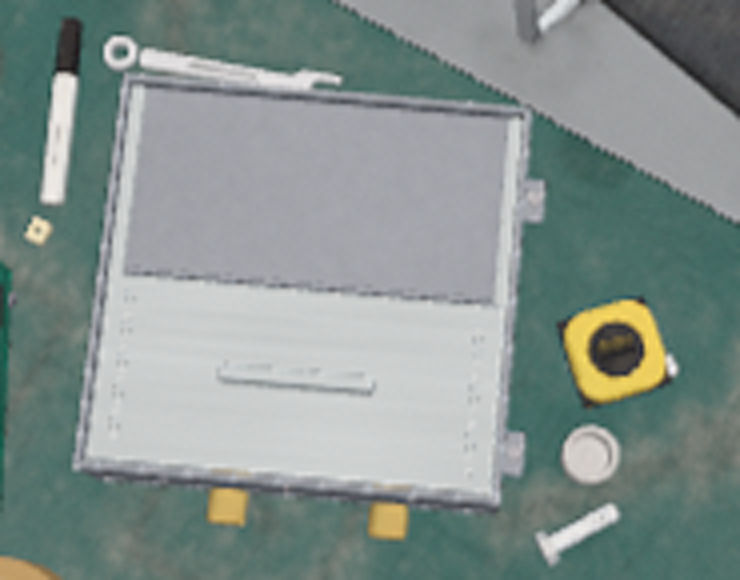

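```bash
cat >> h.py <<'E'
def zp(u,v,z): return ray("top",145+u/4-.375,115+v/4-.375,z)
E
python3 - <<'E'
from h import *
w=np.array([zp(*q,.088)[:2] for q in [(126,77),(530,108),(498,498),(76,462)]])
m=np.array([(.133,.138),(.133,-.138),(-.133,-.138),(-.133,.138)])
cw,cm=w.mean(0),m.mean(0)
H=(m-cm).T@(w-cw); th=np.arctan2(H[0,1]-H[1,0],H[0,0]+H[1,1])
Rm=np.array([[np.cos(th),-np.sin(th)],[np.sin(th),np.cos(th)]])
print(cw,th,np.degrees(th)); print((w-cw)@Rm-m)
for q in [(297,372),(220,365),(374,386)]: print("rib",(zp(*q,.1)[:2]-cw)@Rm)
for q,z in [((612,350),.032),((590,455),.026),((580,530),.01)]: print(zp(*q,z))
s=arm.observe(); print(R.from_rotvec(s['ee_rot']).as_matrix().round(3))
E
```

```text
[0.54085466 0.01479574] -0.0855561929526878 -4.9020087673959285
[[-0.00451044 -0.00338825]
 [-0.00284188  0.00241851]
 [ 0.00377649  0.00318819]
 [ 0.00357583 -0.00221844]]
rib [-0.06121799 -0.00021415]
rib [-0.06093199  0.04927498]
rib [-0.06598986 -0.05005013]
[ 0.50504533 -0.1885155   0.032     ]
[ 0.43422735 -0.17291109  0.026     ]
[ 0.38487975 -0.16667381  0.01      ]
[[ 0.925  0.381 -0.001]
 [ 0.381 -0.925  0.001]
 [-0.    -0.001 -1.   ]]
```

```bash
python3 - <<'E'
from h import *
im=cv2.imread("pics/top0.png")
def ov(cx,cy,th,name,rx=-.061):
    z=cv2.resize(im[125:255,155:290],None,fx=6,fy=6,interpolation=cv2.INTER_CUBIC)
    c,s=np.cos(th),np.sin(th)
    def L(pts,col):
        X=[(cx+c*x-s*y,cy+s*x+c*y,zz) for x,y,zz in pts]
        p=((proj("top",X)-[155,125]+.5)*6).round().astype(int)
        cv2.polylines(z,[p.reshape(-1,1,2)],True,col,1)
    L([(a*.133,b*.138,.088) for a,b in [(1,1),(1,-1),(-1,-1),(-1,1)]],(0,0,255))
    L([(a*.127,b*.132,.088) for a,b in [(1,1),(1,-1),(-1,-1),(-1,1)]],(0,255,255))
    L([(-.133,b*.138,0) for b in [1,-1]],(255,0,255))
    L([(rx+a*.005,b*.05,.1) for a,b in [(1,1),(1,-1),(-1,-1),(-1,1)]],(0,200,0))
    L([(rx+.061,b*.13,.08) for b in [1,-1]],(255,0,0))
    cv2.imwrite(name,z[:600])if 0 else cv2.imwrite(name,cv2.resize(z,(623,600)))
ov(.541,.0148,-.0856,"pics/ov1.png")
E
```

```text
(no output)
```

View pics/ov1.png

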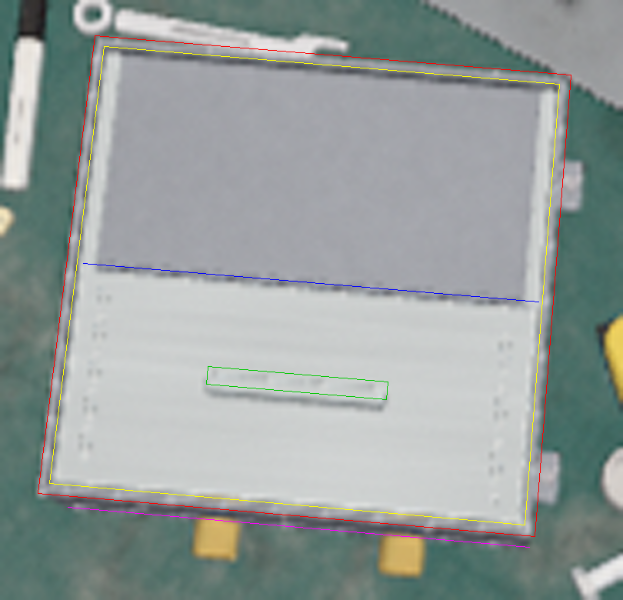

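>>> apply_moves(targets=[1,0.038,-0.08,0,0,1,0.038,-0.08,0,0,1,0.038,-0.08,0,0,1,0.038,-0.08,0,0,1,0.038,-0.08,0,0,1,0.038,-0.08,0,0,1,0.038,-0.08,0,0,1,0,0,0,0], grip_force=20)

```text
clock: 1.1
position: [0.2511, -0.328, 0.2266]
ee_rot: [-3.08, -0.614, 0.0]
force: [0.8, 0.1, -0.1]
width: 0.179
```

>>> apply_moves(targets=[1,0.065,-0.06,0,0,1,0.065,-0.06,0,0,1,0.065,-0.06,0,0,1,0.065,-0.06,0,0,1,0.065,-0.06,0,0,1,0.065,-0.06,0,0,1,0.065,-0.06,0,0,1,0.065,-0.06,0,0,1,0,0,0,0.1,1,0,0,0,0.1,1,0,0,0,0.104,1,0,0,0,0])

```text
clock: 2.6
position: [0.3707, -0.0741, 0.2266]
ee_rot: [-3.139, 0.136, 0.0]
force: [0.2, 0.1, -0.6]
width: 0.003
```

```bash
cat >> h.py <<'E'
B=np.array([.541,.0148]); TH=-.0856
RB=np.array([[np.cos(TH),-np.sin(TH)],[np.sin(TH),np.cos(TH)]])
def w2b(p): return (np.asarray(p)[:2]-B)@RB
def b2w(p): return B+RB@np.asarray(p)
def go(bx,by,z):
    s=arm.observe(); M=R.from_rotvec(s['ee_rot']).as_matrix()
    d=np.r_[b2w([bx,by]),z]-s['position']
    print("pos",s['position'].round(4),"box",w2b(s['position']).round(4),"yawx",np.arctan2(M[1,0],M[0,0]).round(4),"shares",(M.T@d/.4).round(4), "F",s['force'].round(1),"t",round(s['clock'],2),"w",round(s['width'],3))
E
python3 - <<'E'
from h import *
go(-.100,0,.15)
for n in ("side","top"):
    cv2.imwrite(f"pics/{n}1.png",eyes.get_image(n)[:,:,::-1])
E
```

```text
pos [ 0.3707 -0.0741  0.2266] box [-0.1621 -0.1031] yawx -0.0865 shares [ 0.155  -0.2579  0.1916] F [ 0.2  0.1 -0.6] t 2.6 w 0.003
```

View pics/side1.png

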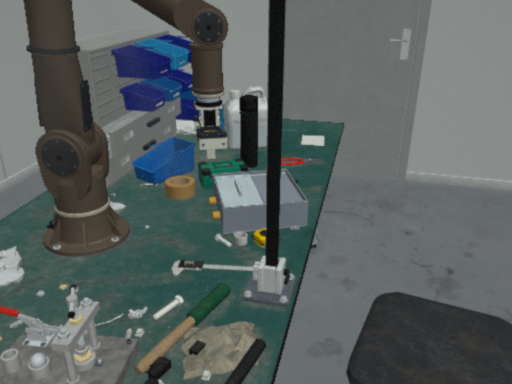

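View pics/top1.png

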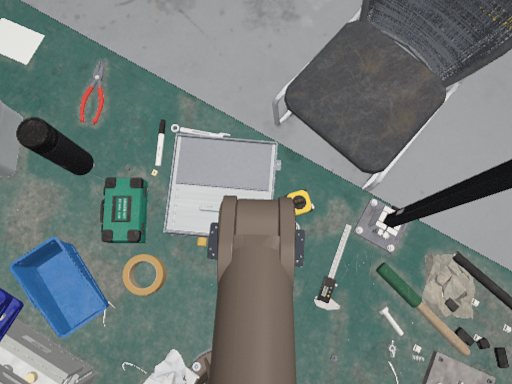

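```bash
python3 - <<'E'
from h import *
im=cv2.imread("pics/side1.png")
z=cv2.resize(im[155:245,190:325],None,fx=5,fy=5,interpolation=cv2.INTER_CUBIC)
def L(pts,col):
    X=[(*b2w([x,y]),zz) for x,y,zz in pts]
    p=((proj("side",X)-[190,155]+.5)*5).round().astype(int)
    cv2.polylines(z,[p.reshape(-1,1,2)],True,col,1)
sq=[(1,1),(1,-1),(-1,-1),(-1,1)]
L([(a*.133,b*.138,.088) for a,b in sq],(0,0,255))
L([(a*.133,b*.138,.0) for a,b in sq[1:3]],(0,0,255))
L([(-.062+a*.005,b*.05,.1) for a,b in sq],(0,200,0))
L([(-.062+.061,b*.13,.08) for b in [1,-1]],(255,0,0))
cv2.imwrite("pics/ovs.png",z)
E
```

```text
(no output)
```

View pics/ovs.png

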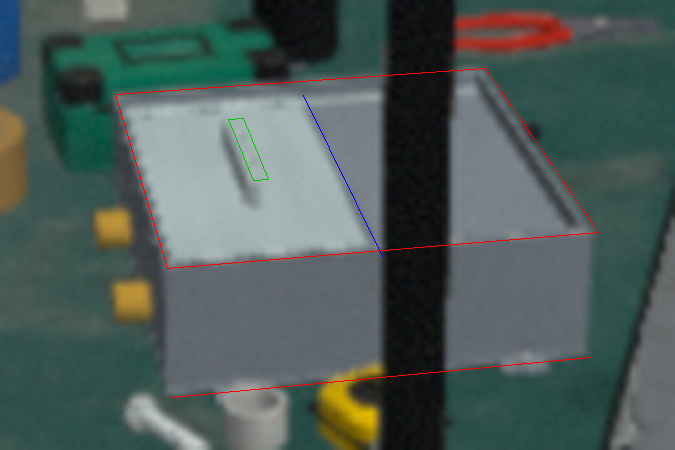

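>>> apply_moves(targets=[1,0.039,-0.065,0,0,1,0.039,-0.065,0,0,1,0.039,-0.064,0,0,1,0.039,-0.064,0,0,1,0,0,0.1,0,1,0,0,0.1,0,1,0,0,0.08,0,1,0,0,0,0])

```text
clock: 3.7
position: [0.4399, 0.0235, 0.1131]
ee_rot: [3.138, -0.132, -0.007]
force: [-1.0, 0.5, -0.2]
width: 0.007
```

```bash
python3 - <<'E'
from h import *
go(-.095,0,.087)
cv2.imwrite(f"pics/side2.png",cv2.resize(eyes.get_image("side")[130:245,160:325,::-1],None,fx=4,fy=4,interpolation=cv2.INTER_CUBIC))
E
```

```text
pos [0.4399 0.0235 0.1131] box [-1.015e-01  1.000e-04] yawx -0.0842 shares [0.0165 0.0001 0.0651] F [-1.   0.5 -0.2] t 3.7 w 0.007
```

View pics/side2.png

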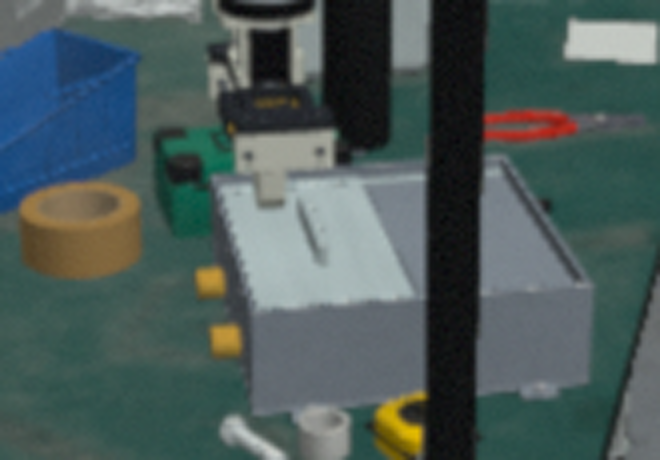

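>>> apply_moves(targets=[1,0,0,0.03,0,1,0,0,0.03,0,1,0,0,0,0,1,0.025,0,0,0,1,0.025,0,0,0,1,0.01,0,0,0,1,0.01,0,0,0,1,0,0,0,0])

```text
clock: 4.75
position: [0.4686, 0.0214, 0.0905]
ee_rot: [3.138, -0.136, -0.003]
force: [-4.8, 0.5, 2.4]
width: 0.003
```

```bash
python3 - <<'E'
from h import *
go(.048,0,.088)
cv2.imwrite(f"pics/side3.png",cv2.resize(eyes.get_image("side")[130:245,160:325,::-1],None,fx=4,fy=4,interpolation=cv2.INTER_CUBIC))
E
```

```text
pos [0.4686 0.0214 0.0905] box [-0.0727  0.0004] yawx -0.0868 shares [0.3016 0.0005 0.0057] F [-4.8  0.5  2.4] t 4.75 w 0.003
```

View pics/side3.png

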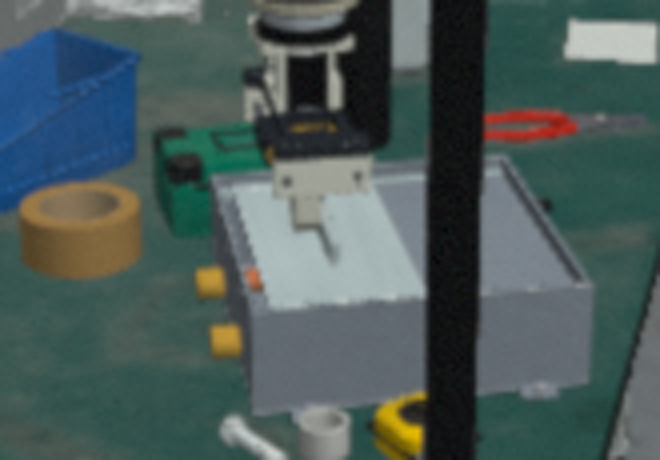

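>>> apply_moves(targets=[1,0.02,0,0,0,1,0.025,0,0,0,1,0.025,0,0,0,1,0.025,0,0,0,1,0.025,0,0,0,1,0.025,0,0,0,1,0.025,0,0,0,1,0.025,0,0,0,1,0.025,0,0,0,1,0.02,0,0,0,1,0.01,0,0,0,1,0.01,0,0,0,1,0,0,0,0])

```text
clock: 6.42
position: [0.5733, 0.0125, 0.0908]
ee_rot: [-3.138, 0.136, -0.001]
force: [-1.6, -0.2, -1.9]
width: 0.002
```

```bash
python3 - <<'E'
from h import *
go(.048,0,.088)
cv2.imwrite(f"pics/side4.png",cv2.resize(eyes.get_image("side")[130:245,160:325,::-1],None,fx=4,fy=4,interpolation=cv2.INTER_CUBIC))
cv2.imwrite(f"pics/top4.png",cv2.resize(eyes.get_image("top")[115:260,145:330,::-1],None,fx=4,fy=4,interpolation=cv2.INTER_CUBIC))
E
```

```text
pos [0.5733 0.0125 0.0908] box [0.0324 0.0005] yawx -0.0868 shares [0.039  0.0011 0.007 ] F [-1.6 -0.2 -1.9] t 6.42 w 0.002
```

View pics/side4.png

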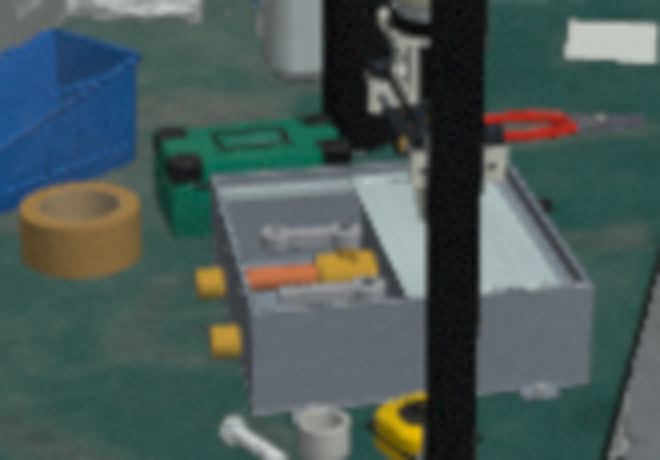

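View pics/top4.png

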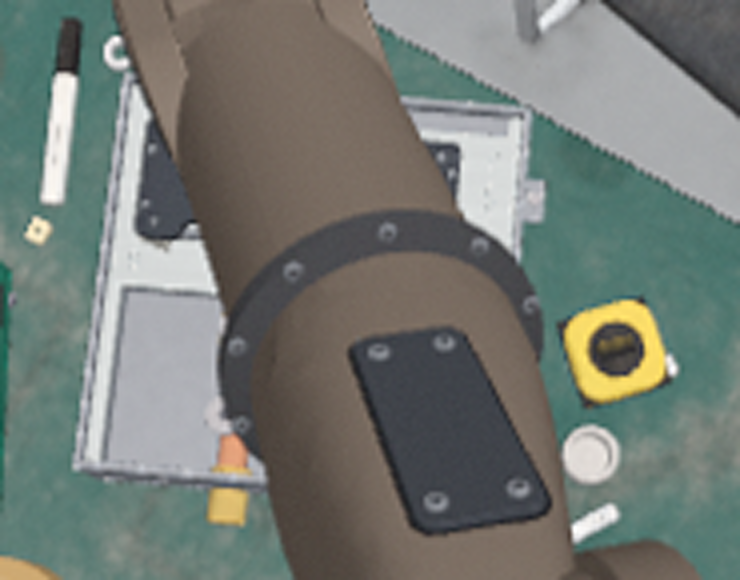

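>>> apply_moves(targets=[1,0.01,0,0,0,1,0.01,0,0,0,1,0.01,0,0,0,1,0,0,0,0])

```text
clock: 7.02
position: [0.5848, 0.0115, 0.0909]
ee_rot: [3.139, -0.136, -0.0]
force: [-4.3, 1.1, 2.2]
width: 0.007
```

```bash
python3 - <<'E'
from h import *
go(.048,0,.088)
im=eyes.get_image("side")[130:245,160:325,::-1]
cv2.imwrite(f"pics/side5.png",cv2.resize(im,None,fx=4,fy=4,interpolation=cv2.INTER_CUBIC))
E
```

```text
pos [0.5848 0.0115 0.0909] box [0.0439 0.0005] yawx -0.0867 shares [0.0103 0.0011 0.0071] F [-4.3  1.1  2.2] t 7.03 w 0.007
```

View pics/side5.png

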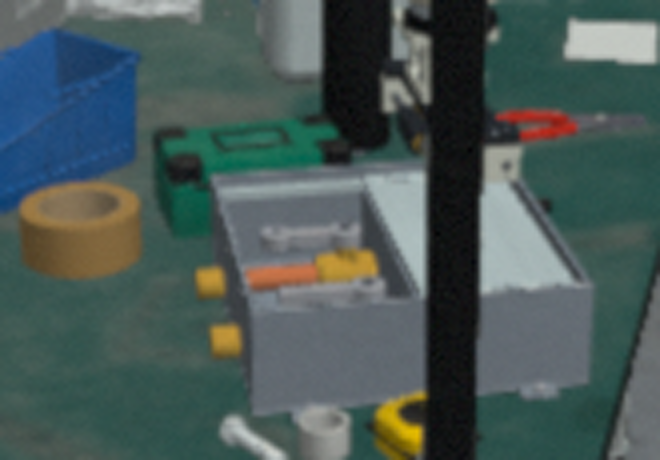

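>>> apply_moves(targets=[1,0.006,0,0,0,1,0.005,0,0,0,1,0,0,0,0])

```text
clock: 7.45
position: [0.5873, 0.0113, 0.0908]
ee_rot: [3.138, -0.136, -0.005]
force: [-10.8, 1.1, 9.1]
width: 0.002
```

>>> apply_moves(targets=[1,-0.02,0,0,0,1,-0.03,0,0,0,1,0,0,-0.05,0,1,0,0,-0.1,0,1,0,0,-0.1,0,1,0,0,-0.1,0,1,-0.085,0.014,0,0,1,-0.085,0.014,0,0,1,-0.085,0.014,0,0,1,-0.085,0.014,0,0,1,-0.085,0.014,0,0,1,-0.024,0.09,0,0,1,-0.024,0.09,0,0,1,-0.024,0.09,0,0,1,-0.024,0.09,0,0,1,-0.024,0.09,0,0,1,-0.024,0.09,0,0,1,-0.024,0.09,0,0,1,0,0,0,0])

```text
clock: 9.82
position: [0.3076, -0.2478, 0.2308]
ee_rot: [3.137, -0.144, 0.001]
force: [0.6, 0.7, -0.2]
width: 0.002
```

```bash
python3 - <<'E'
from h import *
go(0,0,.2)
im=eyes.get_image("top"); cv2.imwrite("pics/top6raw.png",im[:,:,::-1])
cv2.imwrite(f"pics/top6.png",cv2.resize(im[115:260,145:330,::-1],None,fx=4,fy=4,interpolation=cv2.INTER_CUBIC))
im=eyes.get_image("side"); cv2.imwrite("pics/side6raw.png",im[:,:,::-1])
cv2.imwrite(f"pics/side6.png",cv2.resize(im[130:245,160:325,::-1],None,fx=4,fy=4,interpolation=cv2.INTER_CUBIC))
E
```

```text
pos [ 0.3076 -0.2478  0.2308] box [-0.2101 -0.2816] yawx -0.0915 shares [ 0.5211 -0.7071  0.0764] F [ 0.6  0.7 -0.2] t 9.82 w 0.002
```

View pics/top6.png

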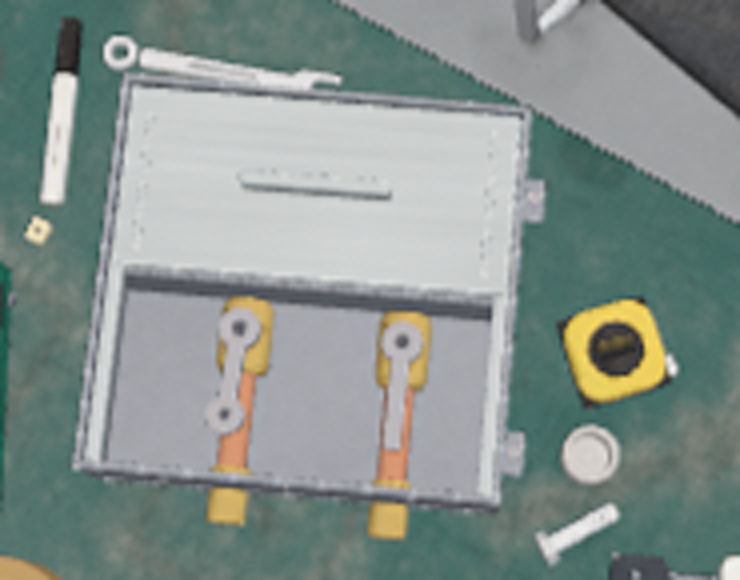

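View pics/side6.png

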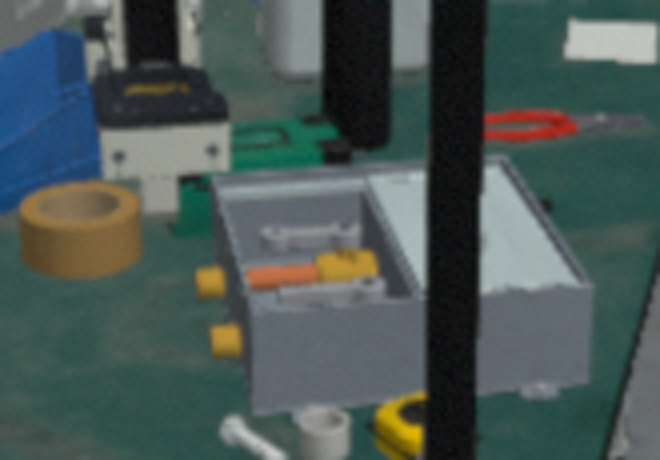

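```bash
python3 - <<'E'
from h import *
for n,q,z in [("mp",(239,328),.075),("mt",(224,414),.07),("pp",(401,342),.075),("pe",(393,448),.07),("rib",(316,183),.1)]:
    w=zp(*q,z); print(n,w.round(4),w2b(w).round(4))
E
```

```text
mp [0.5127 0.0603 0.075 ] [-0.0321  0.043 ]
mt [0.4566 0.0695 0.07  ] [-0.0888  0.0473]
pp [ 0.5034 -0.046   0.075 ] [-0.0323 -0.0638]
pe [ 0.4344 -0.041   0.07  ] [-0.1015 -0.0647]
rib [0.6044 0.0093 0.1   ] [ 0.0636 -0.    ]
```

```bash
sed -i 's/B=np.array.*; TH/B=np.array([.539,.015]); TH/' h.py; python3 - <<'E'
from h import *
go(-.098,-.002,.055)
E
```

```text
pos [ 0.3087 -0.2454  0.2308] box [-0.2072 -0.2791] yawx -0.0876 shares [ 0.2713 -0.6934  0.4394] F [-0.1 -0.3 -0.7] t 9.93 w 0.01
```

>>> apply_moves(targets=[1,0.039,-0.099,0,0,1,0.039,-0.099,0,0,1,0.039,-0.099,0,0,1,0.039,-0.099,0,0,1,0.039,-0.099,0,0,1,0.039,-0.099,0,0,1,0.039,-0.099,0,0,1,0,0,0.1,0,1,0,0,0.1,0,1,0,0,0.08,0,1,0,0,0,0])

```text
clock: 11.3
position: [0.4397, 0.0221, 0.1173]
ee_rot: [-3.139, 0.133, 0.006]
force: [-0.9, -0.3, -0.1]
width: 0.01
```

```bash
python3 - <<'E'
from h import *
go(-.098,-.002,.055)
im=eyes.get_image("side"); 
cv2.imwrite(f"pics/side7.png",cv2.resize(im[130:245,160:325,::-1],None,fx=4,fy=4,interpolation=cv2.INTER_CUBIC))
E
```

```text
pos [0.4397 0.0221 0.1173] box [-0.0996 -0.0014] yawx -0.0846 shares [0.0045 0.0014 0.1558] F [-0.9 -0.3 -0.1] t 11.3 w 0.01
```

View pics/side7.png

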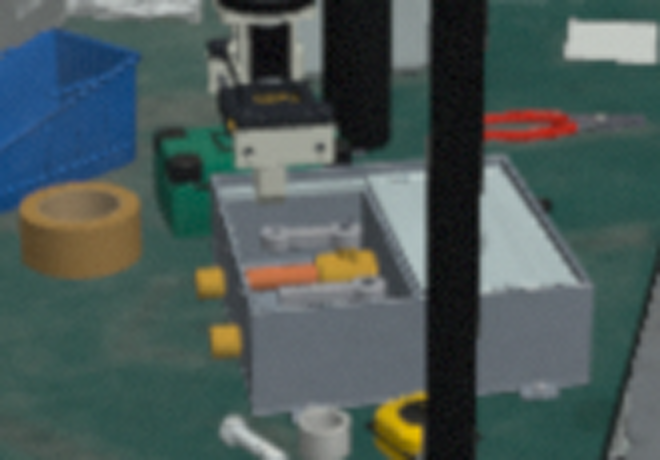

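```bash
python3 - <<'E'
from h import *
p=arm.observe()['position']
for dz in (0,.02,.03,.04,.05,.066,.1):
    print(dz,((proj("side",p+[0,0,dz])-[160,130])*4).round(0), ((proj("side",p+[0.0,-.04,dz])-[160,130])*4).round(0))
E
```

```text
0 [[269. 200.]] [[280. 219.]]
0.02 [[268. 176.]] [[280. 195.]]
0.03 [[268. 165.]] [[280. 184.]]
0.04 [[268. 153.]] [[279. 172.]]
0.05 [[267. 141.]] [[279. 160.]]
0.066 [[267. 122.]] [[279. 140.]]
0.1 [[266.  81.]] [[278.  99.]]
```

>>> apply_moves(targets=[1,0.004,0,0.04,0,1,0,0,0.04,0,1,0,0,0.04,0,1,0,0,0.035,0,1,0,0,0,0,1,0,0,0,0])

```text
clock: 12.1
position: [0.4437, 0.0211, 0.0574]
ee_rot: [-3.139, 0.136, -0.002]
force: [-0.7, 0.3, 0.8]
width: 0.004
```

```bash
python3 - <<'E'
from h import *
go(-.098,-.002,.055)
s=arm.observe(); M=R.from_rotvec(s['ee_rot']).as_matrix(); q=s['position']
piv=np.array([-.030,.043])
for t in (0.,.2,.4,.6,.8,1.,1.2,1.35,1.5,1.6):
    u=np.array([-np.cos(t),np.sin(t)]); m=np.array([np.sin(t),np.cos(t)])
    b=piv+.056*u-.013*m-[.012,.019]; w=np.r_[b2w(b),.055]
    print(t,b.round(4),(M.T@(w-q)/.4).round(4)); q=w
E
```

```text
pos [0.4437 0.0211 0.0574] box [-0.0955 -0.002 ] yawx -0.0866 shares [-0.0063 -0.0001  0.006 ] F [-0.7  0.3  0.8] t 12.1 w 0.004
0.0 [-0.098  0.011] [-0.0063 -0.0326  0.006 ]
0.2 [-0.0995  0.0224] [-0.0037 -0.0285 -0.    ]
0.4 [-0.0986  0.0338] [ 0.002  -0.0286  0.    ]
0.6 [-0.0956  0.0449] [ 0.0077 -0.0276  0.    ]
0.8 [-0.0903  0.0551] [ 0.013  -0.0256  0.    ]
1.0 [-0.0832  0.0641] [ 0.0178 -0.0225  0.    ]
1.2 [-0.0744  0.0715] [ 0.022  -0.0185  0.    ]
1.35 [-0.0669  0.0758] [ 0.0186 -0.0108  0.    ]
1.5 [-0.0589  0.0789] [ 0.02   -0.0079  0.    ]
1.6 [-0.0534  0.0804] [ 0.0139 -0.0036  0.    ]
```

>>> apply_moves(targets=[1,-0.003,-0.016,0.006,0,1,-0.003,-0.016,0,0,1,-0.002,-0.014,0,0,1,-0.002,-0.014,0,0,1,0.001,-0.014,0,0,1,0.001,-0.014,0,0,1,0.004,-0.014,0,0,1,0.004,-0.014,0,0,1,0,0,0,0])

```text
clock: 13.22
position: [0.4474, 0.0679, 0.0543]
ee_rot: [-3.138, 0.135, -0.0]
force: [-1.8, -0.8, -0.5]
width: 0.005
```

```bash
python3 - <<'E'
from h import *
go(-.0903,.0551,.055)
im=eyes.get_image("side"); 
cv2.imwrite(f"pics/side8.png",cv2.resize(im[130:245,160:325,::-1],None,fx=4,fy=4,interpolation=cv2.INTER_CUBIC))
im=eyes.get_image("top"); 
cv2.imwrite(f"pics/top8.png",cv2.resize(im[115:260,145:330,::-1],None,fx=4,fy=4,interpolation=cv2.INTER_CUBIC))
E
```

```text
pos [0.4474 0.0679 0.0543] box [-0.0958  0.0449] yawx -0.0859 shares [ 0.0138 -0.0256 -0.0018] F [-1.8 -0.8 -0.5] t 13.22 w 0.005
```

View pics/side8.png

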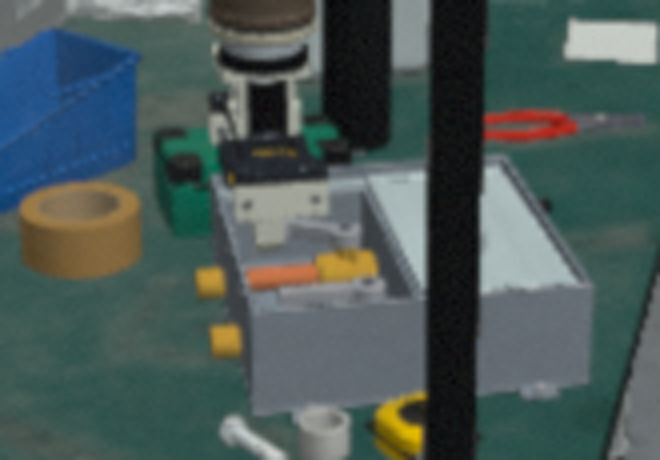

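View pics/top8.png

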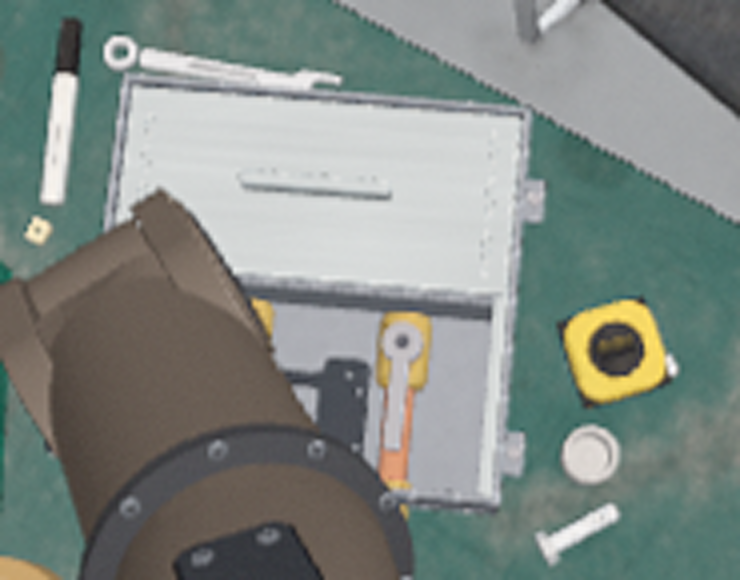

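>>> apply_moves(targets=[1,0.006,-0.013,0,0,1,0.007,-0.013,0,0,1,0.009,-0.011,0,0,1,0.009,-0.011,0,0,1,0.011,-0.009,0,0,1,0.011,-0.009,0,0,1,0.009,-0.006,0,0,1,0.01,-0.005,0,0,1,0,0,0,0])

```text
clock: 14.45
position: [0.4791, 0.0957, 0.0544]
ee_rot: [-3.138, 0.136, -0.001]
force: [-1.0, -0.2, 1.0]
width: 0.005
```

```bash
python3 - <<'E'
from h import *
go(-.053,.0800,.055)
im=eyes.get_image("side"); 
cv2.imwrite(f"pics/side9.png",cv2.resize(im[130:245,160:325,::-1],None,fx=4,fy=4,interpolation=cv2.INTER_CUBIC))
E
```

```text
pos [0.4791 0.0957 0.0544] box [-0.0665  0.0753] yawx -0.0868 shares [ 0.0338 -0.0119 -0.0016] F [-1.  -0.2  1. ] t 14.45 w 0.005
```

View pics/side9.png

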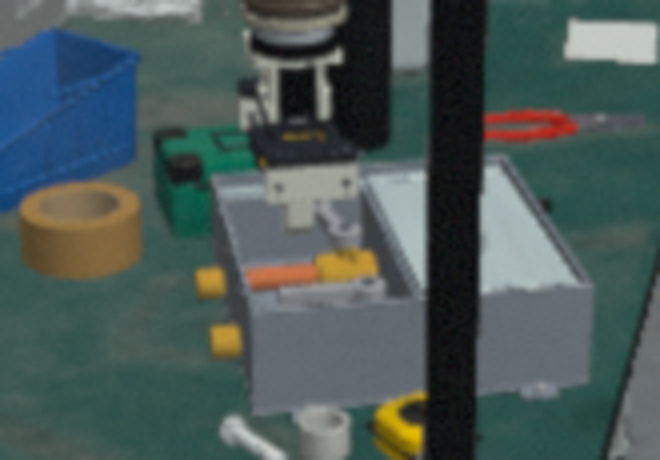

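Going well. Finish to the stop, watching force.

>>> apply_moves(targets=[1,0.01,-0.004,0,0,1,0.01,-0.004,0,0,1,0.008,-0.003,0,0,1,0.006,0,0,0,1,0,0,0,0])

```text
clock: 15.12
position: [0.4929, 0.0986, 0.0543]
ee_rot: [-3.138, 0.136, -0.001]
force: [-0.7, 0.4, 0.3]
width: 0.01
```

```bash
python3 - <<'E'
from h import *
go(-.053,.0800,.055)
E
```

```text
pos [0.4929 0.0986 0.0543] box [-0.0531  0.0794] yawx -0.0869 shares [ 0.0003 -0.0015 -0.0016] F [-0.7  0.4  0.3] t 15.12 w 0.01
```

>>> apply_moves(targets=[1,0.005,0,0,0,1,0.005,0,0,0,1,0,0,0,0])

```text
clock: 15.5
position: [0.4941, 0.0984, 0.0538]
ee_rot: [3.138, -0.134, -0.006]
force: [-9.5, 1.9, 3.4]
width: 0.006
```

>>> apply_moves(targets=[1,-0.02,0,0,0,1,-0.03,0,0,0,1,0,0,-0.05,0,1,0,0,-0.1,0,1,0,0,-0.15,0,1,0,0,-0.15,0,1,-0.04,0.1,0,0,1,-0.04,0.1,0,0,1,-0.04,0.1,0,0,1,-0.04,0.1,0,0,1,-0.04,0.1,0,0,1,-0.04,0.1,0,0,1,-0.04,0.1,0,0,1,-0.04,0.1,0,0,1,-0.04,0.1,0,0,1,0,0,0,0])

```text
clock: 17.5
position: [0.3002, -0.2485, 0.2344]
ee_rot: [3.137, -0.145, 0.0]
force: [0.4, -0.2, -0.4]
width: 0.004
```

```bash
python3 - <<'E'
from h import *
go(0,0,.2)
im=eyes.get_image("top"); 
cv2.imwrite(f"pics/top10.png",cv2.resize(im[115:260,145:330,::-1],None,fx=4,fy=4,interpolation=cv2.INTER_CUBIC))
E
```

```text
pos [ 0.3002 -0.2485  0.2344] box [-0.2154 -0.2829] yawx -0.0923 shares [ 0.5338 -0.7111  0.0852] F [ 0.4 -0.2 -0.4] t 17.5 w 0.004
```

View pics/top10.png

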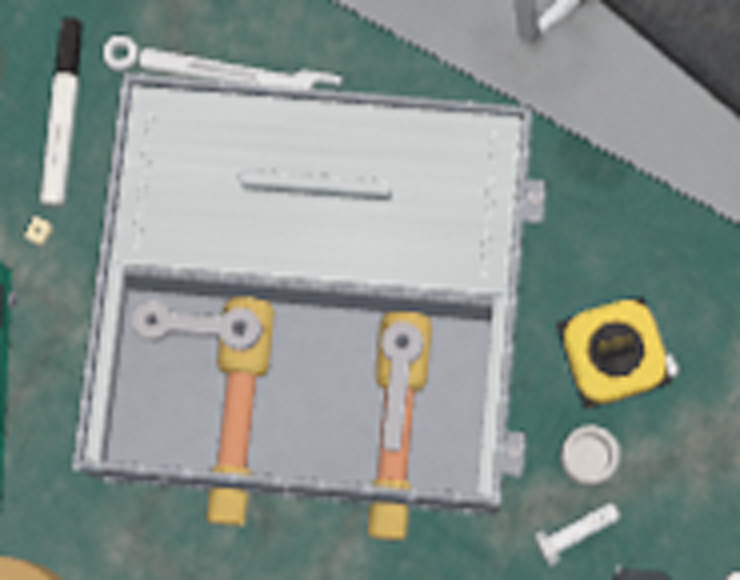

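```bash
python3 - <<'E'
from h import *
a=w2b(zp(239,328,.075)); b=w2b(zp(151,320,.07)); d=b-a; print(a,b,"angle",np.arctan2(d[1],-d[0]),"rib",w2b(zp(316,183,.1)),"plain",w2b(zp(393,448,.07)))
print(arm.observe()['dq'].round(3)); arm.sign_off()
E
```

```text
[-0.0300741   0.04293469] [-0.02890098  0.10198626] angle 1.5906597240724911 rib [ 6.55944040e-02 -4.44993884e-05] plain [-0.09947185 -0.06472418]
[-0.027  0.    -0.041  0.002 -0.009  0.004 -0.015]
the job is handed in; nothing more can be done
```

I slid the cover back by its rib until the push force rose to about 11 N at the back stop. I then pushed the disc-ended handle (the left valve) clockwise with the closed fingertips until the force rose to about 10 N at its stop. After that I moved the arm clear and handed the job in at about 17.6 s of the allowed 54 s.

The last top picture gave these readings:
- **Cover:** the rib is at x = +65.6 mm in the box frame; more than 45 mm was needed.
- **Marked handle:** it stands at about 1.59 rad by pixel measurement. The stop is at 1.571 rad, so this agrees within the picture's accuracy.
- **Plain handle:** its end is at the same pixel as when the well was first uncovered.
- **Things round the box:** they look unmoved.

No check failed. The two camera views disagreed by about 2 mm on where the box sits along x. I corrected for that once the valve pivots could be seen.

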